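# Close a drive enclosure on its dowels and hold it shut

### The arm

A 7-joint arm with a two-finger parallel gripper is mounted at the origin on the work surface. World frame = base frame: x ahead of the robot, y to its left, z up, the work surface at z = 0. Lengths are in m, angles in rad, forces in N, time in s.
With the tool pointing down it reaches from about 0.425 to 0.925 m from the base axis. Payload 6.8 kg.
Tool frame: the origin (TCP) lies midway between the tips of the shut fingers; the grasp point (between the pads) lies 19 mm behind it (r.grip_point_offset is the distance from the TCP to the grasp point, in m); z points along the fingers, y is the direction in which the jaws open and shut (so a half turn about z gives the same grasp; the last joint's range is limited). The gripper opens to 85 mm and grips with 20 to 120 N. Pads are 22 mm wide; open, the fingers measure 114 mm over their backs; the gripper's body (76 mm by 85 mm) begins 54 mm behind the grasp point. The pads swing forward as they close: fully open they stand 13 mm farther back than shut.
Start: joints at [1.171, 0.477, 0.022, 1.555, -0.011, 1.109, -0.083], TCP at [0.194, -0.646, 0.231] pointing down, gripper open.
Joint ranges: [-2.96, 2.96], [-0.34, 2.1], [-1.41, 1.46], [0.24, 2.44], [-1.37, 4.51], [0.17, 1.92], [-2.96, 2.96]. Speed limits (rad/s): [2.39, 2.39, 3.14, 3.14, 3.14, 3.14, 3.14].

### API

Orientations are given as a rotation vector (axis times angle).
In Python, from bench import r, grab_frame, camera_params gives the robot as it stands.
- The arm moves only by the tool carry_out, never from a script. Its argument "motion" is text: rows parted by semicolons, each of 5 numbers parted by spaces: the closure, from 0 (fully open) to 1 (shut), then the shift along the tool's x, y, z in mm, then the turn about the tool's z in rad. In form: fingers dx dy dz twist; .... A call has exactly 8 rows; each row shifts and turns the commanded pose from where the row before left it, along the tool's axes as they then stand; what a row does not reach is not made up. A row lasts 1/8 s, in which the tool goes at most 62.5 mm and 10.7 degrees, less where a joint would pass 70% of its speed; a pose out of reach is approached as far as the arm can. A call with a gripper value outside its range is refused whole. The fingers move at their own pace and stop on an object; "newtons" is the grip in N (left out, the last holds). Time passes only in rows, so rows that do not move let the fingers close, or fill a call up. It gives the time, the measured TCP pose, the force and the opening at its end, in the units of the state.
- r.get_obs(): the state, without advancing time (a new reading comes with each control period).
- grab_frame(name): name is "side" or "top"; returns the picture (420x560x3 uint8, red, green, blue); there is no depth.
- camera_params(name): a dict with "fx", "fy", "cx", "cy" (pixels), "eye" and "attitude" of the camera in the world. Camera axes: x right, y down, z forward; pixel columns grow to the right and rows downward; lengths in m; the calibration is good to about 2 mm. A picture is of the moment at which its call begins. camera_params takes no time and is no camera call.
- r.hand_in(): hands the job in, once; it reports no verdict.
The state is a dict: "clock": time; "joints": joint angles; "qvel": joint speeds; "tau": joint torques, N m; "tcp_pos": TCP position; "orientation": TCP orientation; "contact_force": force on the tool from outside, world axes, zero at the start; "moment": the same for the moment, N m; "grip_width": finger opening in m.
Only numpy, scipy, OpenCV 4.12 (cv2) and the standard library are available. Lean on these libraries where they do the work, as an engineer would, in place of code of your own. Each camera call takes 0.05 s, during which the arm holds its last target.

### The job

The yellow setting block has been left standing on the sprung pad of the open drive enclosure: put it back, upright and let go, in the storage holder with the yellow label. Then fit the enclosure's lid over the two dowels and press it down against the spring until the seam is closed flush all round. Finish holding it: the program ends with the gripper still pressing the lid shut; leave the blue block and the notebook where they are.

Things in the scene. Friction and masses are not known exactly. Their poses are not given: they have to be found in the camera images.
- rim_center (a point): Open lower half of a drive enclosure, a fixed grey box 130 (x) x 80 (y) mm. This point is the centre of its rim, 38 mm above the desk; x runs along the long side, z up. Two steel dowels, 8 mm in diameter, stand at x = -50 and +50 mm (y = 0) and rise 18 mm above the rim, the last 5 mm tapered to 3 mm. The lid fits on them either way round.
- pad (a joint): Travel (m) of the black sprung pad, 60 x 40 mm, in the middle of the lower half. At 0 it stands 7 mm above the rim; it gives way straight down from 5.6 N on and is level with the rim at 0.007 m and 10.5 N. The lid's own weight (0.2 to 0.33 kg) does not move it, and it lifts the lid again when let go.
- lid_center (a point): Lid (upper half), loose, lying on the desk right way up: a grey plate 130 (x) x 80 (y) x 12 mm with a ribbed aluminium ridge on top, 60 (x) x 24 (y) x 26 mm high, centred, to grip across y. Two through holes, 11 mm in diameter, at x = -50 and x = +50 mm (y = 0). This point is on the middle axis, 25 mm above the underside (13 mm above the plate's upper face, halfway up the ridge); z up.
- lid_seam (a point): Centre of the lid's underside; same axes as the lid. Seam closed when this point meets rim_center.
- yellow_center (a point): Yellow setting block, 50 (x) x 26 (y) x 40 (z) mm, about 0.09 kg, loose, standing on the sprung pad between the dowels. This point is its centre, 20 mm above its underside; z up. Grip it across y.
- slot_yellow (a point): Fixed wooden storage holder with a yellow label: open pocket 60 (x) x 36 (y) mm, walls 5 mm thick, 13 mm high inside. This point is the centre of the pocket floor, 5 mm above the desk. The block stands in it with its long side along x, either way round. The label lies flat on a 26 mm tab beyond the +x end, 18 mm above the desk; the pocket floor has the same colour.
- slot_red (a point): Same holder with a red label; its own block is away.
- slot_blue (a point): Same holder with a blue label; the blue block stands in it.
- blue_center (a point): Centre of the blue setting block (same size as the yellow one), standing in the blue holder. Not to be moved.
- notebook: Closed blue notebook, 120 x 90 x 16 mm, lying flat; origin at the centre of its underside. A bystander.
- nest: The plywood nest board (160 x 110 x 10 mm, with wooden end stops up to 24 mm high) and the lower half fixed on it; origin at the centre of the underside, on the desk, axes as rim_center.
- lid: The lid as a whole; origin at the centre of its underside.
- block_yellow: The yellow block as a whole; origin at the centre of its underside.
Not all that is in view belongs to the job. Leave any red look-alike of the lid alone.

How it is judged:
By the outcome, as a careful person would: the job done as asked, in the order asked, and still so for the second after the job is handed in, while the arm keeps its last pose, push and grip.
It also fails if it takes over 64 s, if anything falls off the work surface, if the arm or the gripper's body presses on something with over 40 N, if the wrist force passes 120 N, or if a joint passes its speed limit or range.

## Working session

There is one attempt and no reset: what is moved stays moved. The work goes in short steps, Python scripts to look and compute and a tool call to move; the robot and the scene stay as the last step left them, time stands still between calls to the robot, and variables do not carry over. Pictures are saved under pics/ and viewed, and the job is handed in when it is done.

Besides the shell and the picture viewer there is one more tool, called after "Emit:" as name(argument=value, ...) on one line, values as JSON. carry_out: Moves the arm, as the interface text tells. Its arguments: {"type":"object","properties":{"motion":{"type":"string"},"newtons":{"type":"number"}},"required":["motion"]}

```bash
ls; mkdir -p pics
python3 - <<'E'
from bench import r, grab_frame, camera_params
import cv2
for n in("side","top"):
    im=grab_frame(n); cv2.imwrite(f"pics/{n}0.png",im[:,:,::-1])
    print(n,camera_params(n))
print(r.get_obs(), r.grip_point_offset)
E
```

```text
pics
side {'fx': 455.11462929808715, 'fy': 455.11462929808715, 'cx': 283.32792810341886, 'cy': 209.7292928025045, 'eye': array([0.43431861, 0.95346371, 0.99089351]), 'attitude': array([-0.23046655,  2.83874373, -1.19518769])}
top {'fx': 453.7432952028168, 'fy': 453.7432952028168, 'cx': 281.9822574579443, 'cy': 202.71286681421034, 'eye': array([0.42155986, 0.01966941, 1.25400158]), 'attitude': array([-2.12275679,  2.17921268, -0.12963706])}
{'clock': 0.1, 'joints': array([ 1.17088534,  0.47769128,  0.02236953,  1.55636481, -0.01149695,
        1.10928834, -0.08308393]), 'qvel': array([-3.63185422e-04, -1.09522998e-03, -7.14294327e-04, -1.13722641e-04,
       -3.08927870e-04, -1.30325901e-03, -3.64403618e-05]), 'tau': array([ 4.77766778e-03, -5.97757030e+01,  1.61354240e+00, -2.81953937e+01,
        1.27327902e-02,  4.99716887e-03, -1.04128017e-05]), 'tcp_pos': array([ 0.19400696, -0.64595934,  0.23043583]), 'orientation': array([-3.10664443e+00, -4.56541975e-01,  5.74656083e-04]), 'contact_force': array([-0.0590517 ,  0.22029354,  0.40389023]), 'moment': array([ 0.07598884, -0.01636529, -0.01695986]), 'grip_width': 0.08549845955235555} 0.0187
```

View pics/side0.png

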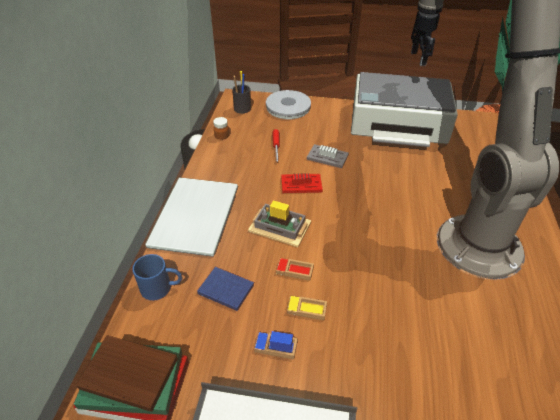

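View pics/top0.png

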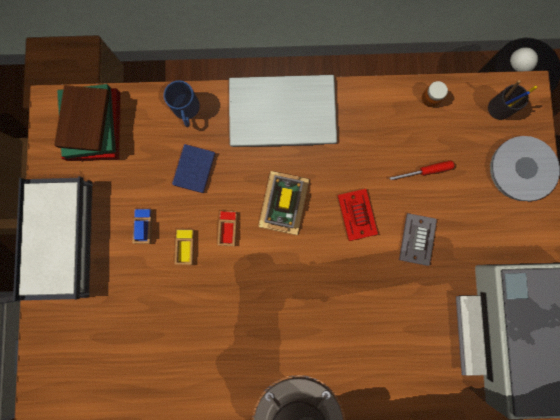

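Top view: the yellow block stands on the enclosure at (286,199), and the holders are blue (142,226), yellow (184,247) and red (228,228). There are two lid candidates: a grey one at (419,239) and a red one at (357,214). The grey one fits the description, because the task says to leave the red look-alike alone. I'll enlarge to confirm.

```bash
cat > h.py <<'E'
import numpy as np, cv2
from scipy.spatial.transform import Rotation as R
from bench import r, grab_frame, camera_params
C={n:camera_params(n) for n in("side","top")}
def proj(n,P):
    c=C[n]; Rm=R.from_rotvec(c["attitude"]).as_matrix()
    p=(np.atleast_2d(P)-c["eye"])@Rm
    return np.c_[c["fx"]*p[:,0]/p[:,2]+c["cx"],c["fy"]*p[:,1]/p[:,2]+c["cy"]]
def unproj(n,uv,z):
    c=C[n]; Rm=R.from_rotvec(c["attitude"]).as_matrix()
    uv=np.atleast_2d(uv).astype(float)
    d=np.c_[(uv[:,0]-c["cx"])/c["fx"],(uv[:,1]-c["cy"])/c["fy"],np.ones(len(uv))]@Rm.T
    return c["eye"]+d*((z-c["eye"][2])/d[:,2])[:,None]
def crop(im,u0,v0,w,h,k,out):
    # tick grid every 10 px
    c=cv2.resize(im[v0:v0+h,u0:u0+w,::-1],None,fx=k,fy=k,interpolation=cv2.INTER_CUBIC)
    for u in range((u0+9)//10*10,u0+w,10):
        x=int((u-u0+.5)*k); cv2.line(c,(x,0),(x,6),(255,255,255),1); cv2.putText(c,str(u),(x-8,16),0,.35,(255,255,255),1)
    for v in range((v0+9)//10*10,v0+h,10):
        y=int((v-v0+.5)*k); cv2.line(c,(0,y),(6,y),(255,255,255),1); cv2.putText(c,str(v),(8,y+4),0,.35,(255,255,255),1)
    cv2.imwrite(out,c)
E
python3 - <<'E'
from h import *
t=cv2.imread("pics/top0.png")[:,:,::-1]; s=cv2.imread("pics/side0.png")[:,:,::-1]
a="pics/c_";
crop(t,250,160,80,80,7,a+"t_enc.png"); crop(t,390,200,60,75,7,a+"t_lid.png"); crop(t,120,200,130,75,6,a+"t_hold.png")
crop(s,240,140,110,110,5,a+"s_enc.png")
ims=[cv2.imread(a+x) for x in("t_enc.png","t_lid.png")]
h=max(i.shape[0] for i in ims); W=np.zeros((h,sum(i.shape[1] for i in ims)+6,3),np.uint8);x=0
for i in ims: W[:i.shape[0],x:x+i.shape[1]]=i; x+=i.shape[1]+6
print(W.shape);W=W[:, :1000]; cv2.imwrite(a+"both.png",cv2.resize(W,None,fx=.78,fy=.78,interpolation=cv2.INTER_AREA))
E
```

```text
(560, 986, 3)
```

View pics/c_t_enc.png

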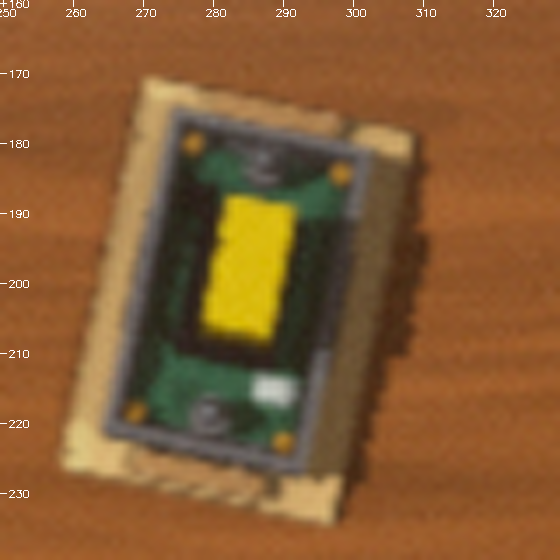

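View pics/c_t_lid.png

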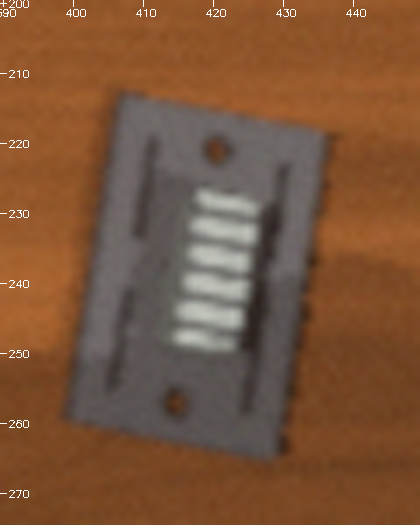

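View pics/c_t_hold.png

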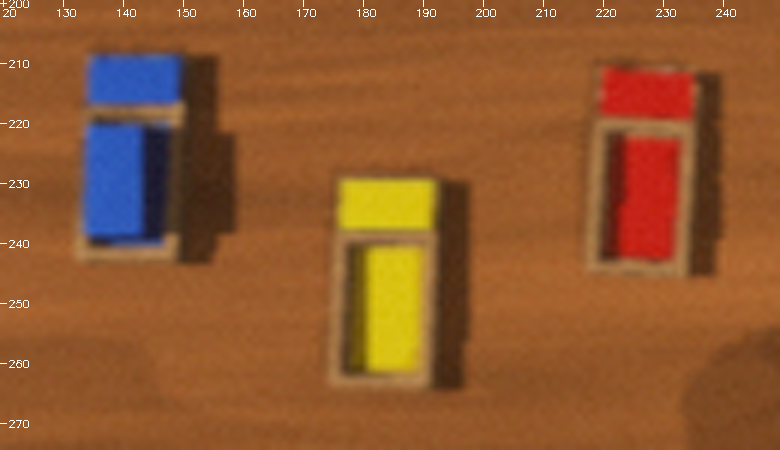

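View pics/c_s_enc.png

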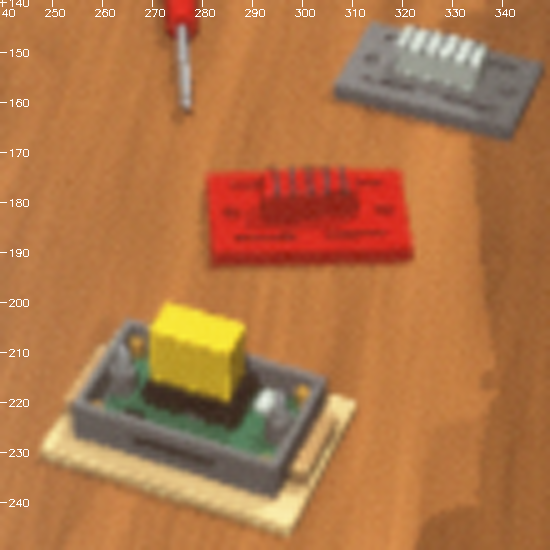

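Lid confirmed: the grey plate with the aluminium ridge at top (419,239) / side (327,155). The red plate is the look-alike. The yellow holder is at top (184,247), with its label towards smaller rows. Next I'll fit the poses from the corner pixels.

```bash
cat >> h.py <<'E'
from scipy.optimize import least_squares
def fit(n,L,uv,x0):
    L=np.array(L,float);uv=np.array(uv,float)
    def W(p): 
        c,s=np.cos(p[2]),np.sin(p[2]); return np.c_[p[0]+c*L[:,0]-s*L[:,1],p[1]+s*L[:,0]+c*L[:,1],L[:,2]]
    f=least_squares(lambda p:(proj(n,W(p))-uv).ravel(),x0)
    return f.x, np.sqrt(np.mean(f.fun**2)), f.fun.reshape(-1,2).round(1).tolist()
def rect(a,b,z,ox=0): return [[ox+a/2,-b/2,z],[ox+a/2,b/2,z],[ox-a/2,b/2,z],[ox-a/2,-b/2,z]]
E
python3 - <<'E'
from h import *
np.set_printoptions(precision=4,suppress=True)
for uv in [(286,199),(419,239),(184,247)]: print(unproj("top",uv,.02))
s=cv2.imread("pics/side0.png")[:,:,::-1]
crop(s,245,195,70,60,10,"pics/c_s_enc2.png"); crop(s,300,138,55,35,14,"pics/c_s_lid.png"); crop(s,280,285,55,40,14,"pics/c_s_hold.png")
# top: order TL,TR,BR,BL in picture
T={"enc":([[274.07,174.9],[302.6,181.2],[292.9,227.2],[264.5,221.8]],rect(.13,.08,.038)),
"lid":([[406.5,212.5],[436.6,218.4],[428.9,265.2],[398.8,259.1]],rect(.13,.08,.012)),
"holes":([[420.4,220.9],[414.5,257.1]],[[.05,0,.012],[-.05,0,.012]]),
"yb":([[281.5,187.4],[291.9,188.6],[288.2,208.2],[278.4,206.4]],rect(.05,.026,.085)),
"hold":([[175.8,229.2],[192.5,229.5],[191.5,264.2],[174.2,263.7]],rect(.096,.046,.018,.013))}
for k,(uv,L) in T.items():
    uv=np.array(uv);c=unproj("top",uv.mean(0),.03)[0]
    w=unproj("top",uv,.03); d=w[0]-w[-1]
    # handedness check
    e=w[1]-w[0]; L=np.array(L); 
    if len(L)==4 and (d[0]*e[1]-d[1]*e[0])<0: L[:,1]*=-1
    print(k,*fit("top",L,uv,[c[0],c[1],np.arctan2(d[1],d[0])]))
E
```

```text
[[0.5911 0.0164 0.02  ]]
[[ 0.4722 -0.3405  0.02  ]]
[[0.4672 0.2966 0.02  ]]
enc [ 0.5831  0.0233 -0.2295] 0.2939676178754506 [[-0.1, 0.1], [0.2, -0.4], [0.3, 0.4], [-0.4, -0.2]]
lid [ 0.4736 -0.3393 -0.2259] 0.37272398628011855 [[0.6, -0.0], [-0.6, -0.2], [-0.4, -0.0], [0.4, 0.2]]
holes [ 0.4729 -0.3386 -0.2238] 0.04760828163024167 [[-0.0, 0.1], [0.0, -0.1]]
yb [ 0.5859  0.0191 -0.1944] 0.27154151048501646 [[0.2, 0.0], [-0.4, 0.5], [0.1, -0.3], [0.1, -0.2]]
hold [ 0.4555  0.2989 -0.0376] 0.32681185936150836 [[0.0, -0.4], [0.1, -0.5], [-0.2, 0.3], [0.1, 0.6]]
```

View pics/c_s_enc2.png

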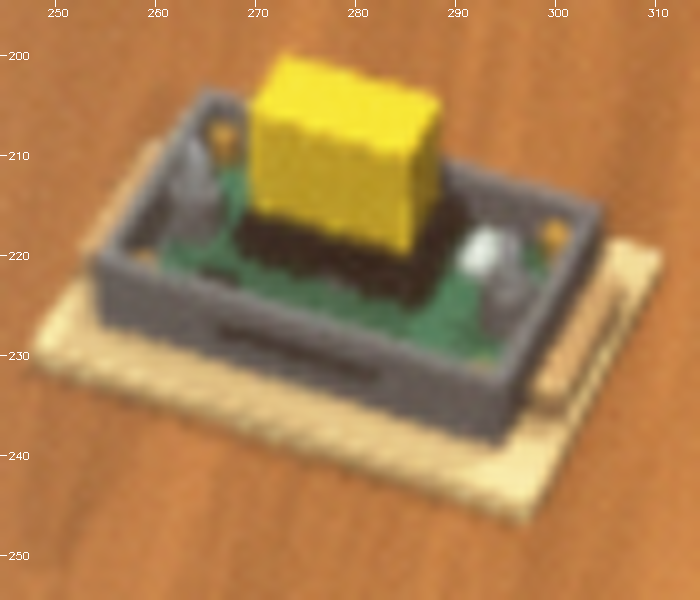

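View pics/c_s_lid.png

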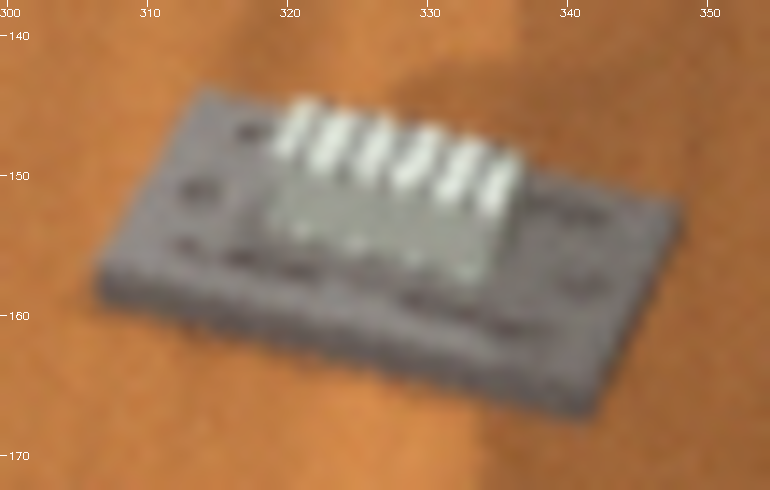

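View pics/c_s_hold.png

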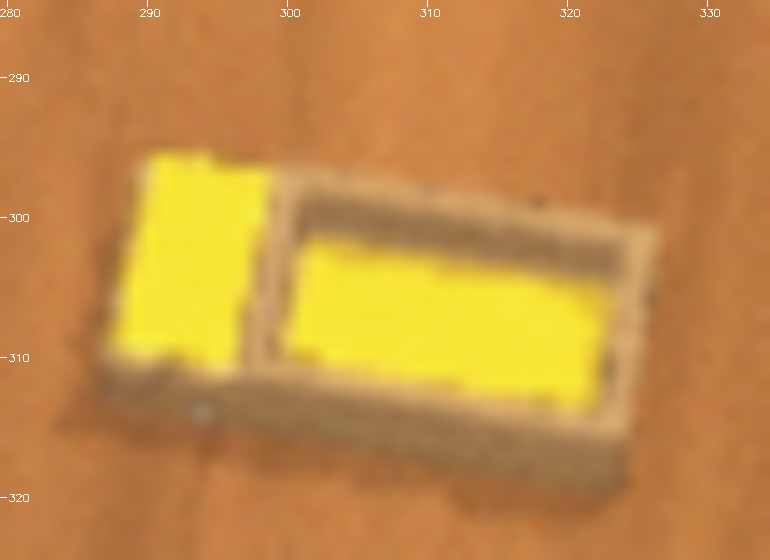

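Run:
```python
from h import *
np.set_printoptions(precision=4,suppress=True)
def rr(a,b,z,ox=0): return [[ox+a/2,b/2,z],[ox+a/2,-b/2,z],[ox-a/2,-b/2,z],[ox-a/2,b/2,z]]
H=[[.05,0,.012],[-.05,0,.012]]
S={"enc":([[254.2,220],[265.3,203.8],[304.8,215.2],[294.8,232.7]],rr(.13,.08,.038),[.583,.023,-.22]),
"lid":([[306.4,156.8],[314.3,143.9],[348.3,152.1],[341.6,166.2],[313.7,151.1],[341.1,157.9]],rr(.13,.08,.012)+H,[.473,-.339,-.22]),
"hold":([[287.1,309.6],[289.9,295.7],[326.5,300.9],[324.5,315.8]],rr(.096,.046,.018,.013),[.455,.299,-.03]),
"yb":([[269.3,205.2],[272.9,199.7],[288.7,204.9],[285.7,209.8]],rr(.05,.026,.085),[.586,.019,-.2])}
for k,(uv,L,x0) in S.items(): print(k,*fit("side",L,uv,x0))
o=r.get_obs(); print(o["tcp_pos"],R.from_rotvec(o["orientation"]).as_matrix())
tip=o["tcp_pos"]
print(proj("side",tip),proj("top",tip))
```

```text
enc [ 0.5847  0.025  -0.2415] 0.4328042053557947 [[-0.4, 0.3], [-0.2, -0.8], [0.3, -0.2], [0.3, 0.6]]
lid [ 0.4739 -0.3357 -0.2339] 0.2931277907432211 [[-0.3, -0.3], [-0.4, 0.1], [0.2, 0.5], [0.2, -0.5], [0.3, 0.1], [-0.0, 0.1]]
hold [ 0.4564  0.3004 -0.0172] 0.43934259241281426 [[-0.5, 0.5], [-0.3, -0.7], [0.4, -0.2], [0.4, 0.3]]
yb [ 0.5871  0.0201 -0.2389] 0.266111117700271 [[0.0, 0.2], [0.1, -0.0], [0.2, -0.5], [-0.3, 0.4]]
[ 0.194  -0.646   0.2304] [[ 0.9577  0.2877 -0.0006]
 [ 0.2877 -0.9577  0.0015]
 [-0.0001 -0.0016 -1.    ]]
[[417.4337  61.962 ]] [[596.8894 359.3767]]
```

```bash
cat >> h.py <<'E'
def yaw():
    m=R.from_rotvec(r.get_obs()["orientation"]).as_matrix(); return np.arctan2(m[1,0],m[0,0])
def plan(x,y,z,yw,cur=None):
    """steps of world move for tool rows: waypoints straight; prints total in tool axes at current yaw and the twist"""
    o=r.get_obs(); p=o["tcp_pos"]; a=yaw()
    dx,dy,dz=np.array([x,y,z])-p
    tw=-(((yw-a)+np.pi)%(2*np.pi)-np.pi)
    for nm,A in(("now",a),("at target yaw",yw)):
        print(nm,"tool dx,dy,dz mm",np.round(1e3*np.array([np.cos(A)*dx+np.sin(A)*dy,np.sin(A)*dx-np.cos(A)*dy,-dz]),1),"twist",round(tw,3))
    m=R.from_rotvec(o["orientation"]).as_matrix()
    print("tcp",p.round(4),"yaw",round(a,4),"tilt",m[:2,2].round(4),"F",o["contact_force"].round(1),"w",round(o["grip_width"],4),"t",round(o["clock"],2),"q",o["joints"].round(2))
E
python3 -c "
from h import *
plan(.5865,.0196,.14,-.225)"
```

```text
now tool dx,dy,dz mm [ 567.4 -524.5   90.4] twist 0.517
at target yaw tool dx,dy,dz mm [ 234.1 -736.4   90.4] twist 0.517
tcp [ 0.194  -0.646   0.2304] yaw 0.2918 tilt [-0.0006  0.0015] F [-0.1  0.2  0.4] w 0.0855 t 0.1 q [ 1.17  0.48  0.02  1.56 -0.01  1.11 -0.08]
```

Emit:
carry_out(motion="0 0 0 0 0.13; 0 0 0 0 0.13; 0 0 0 0 0.13; 0 0 0 0 0.127; 0 15 -46 0 0; 0 15 -46 0 0; 0 15 -46 0 0; 0 15 -46 0 0")

```text
clock: 1.1
tcp_pos: [0.2943, -0.4788, 0.231]
orientation: [-3.121, 0.353, 0.001]
contact_force: [0.1, -0.8, 0.6]
grip_width: 0.0856
```

```bash
python3 -c "
from h import *
plan(.5865,.0196,.14,-.225)"
```

```text
now tool dx,dy,dz mm [ 173.6 -551.1   91. ] twist -0.0
at target yaw tool dx,dy,dz mm [ 173.6 -551.1   91. ] twist -0.0
tcp [ 0.2943 -0.4788  0.231 ] yaw -0.2251 tilt [-0.0003  0.0005] F [ 0.1 -0.8  0.6] w 0.0856 t 1.1 q [ 0.85  0.29  0.08  1.83 -0.03  1.02 -0.86]
```

Emit:
carry_out(motion="0 15 -48 0 0; 0 15 -48 0 0; 0 15 -48 0 0; 0 15 -48 0 0; 0 15 -48 0 0; 0 15 -48 0 0; 0 15 -48 0 0; 0 15 -48 0 0")

```text
clock: 2.1
tcp_pos: [0.4969, -0.1316, 0.2312]
orientation: [3.122, -0.353, -0.0]
contact_force: [-0.5, 0.3, -0.6]
grip_width: 0.0854
```

```bash
python3 -c "
from h import *
plan(.5865,.0196,.14,-.225)"
```

```text
now tool dx,dy,dz mm [  53.6 -167.4   91.2] twist -0.0
at target yaw tool dx,dy,dz mm [  53.6 -167.4   91.2] twist -0.0
tcp [ 0.4969 -0.1316  0.2312] yaw -0.2254 tilt [-0.0002 -0.0001] F [-0.5  0.3 -0.6] w 0.0854 t 2.1 q [ 0.29  0.22 -0.18  1.93  0.05  1.   -1.7 ]
```

Now move over the block and down to TCP z ≈ 0.13, then take a look.

Emit:
carry_out(motion="0 13.4 -41.8 0 0; 0 13.4 -41.8 0 0; 0 13.4 -41.8 0 0; 0 13.4 -42 0 0; 0 0 0 40 0; 0 0 0 40 0; 0 0 0 21 0; 0 0 0 0 0")

```text
clock: 3.1
tcp_pos: [0.5845, 0.018, 0.1283]
orientation: [3.121, -0.353, -0.007]
contact_force: [0.7, 0.1, -0.1]
grip_width: 0.0852
```

Run:
```python
from h import *
plan(.5865,.0196,.059,-.225)
s=grab_frame("side");t=grab_frame("top")
crop(s,230,130,110,110,5,"pics/s1.png");crop(t,240,150,90,90,6,"pics/t1.png")
```

```text
now tool dx,dy,dz mm [ 1.6 -2.  69.3] twist -0.0
at target yaw tool dx,dy,dz mm [ 1.6 -2.  69.3] twist -0.0
tcp [0.5845 0.018  0.1283] yaw -0.2251 tilt [-0.0044 -0.0004] F [ 0.7  0.1 -0.1] w 0.0852 t 3.1 q [ 0.04  0.46 -0.23  1.85  0.14  0.85 -2.05]
```

View pics/s1.png

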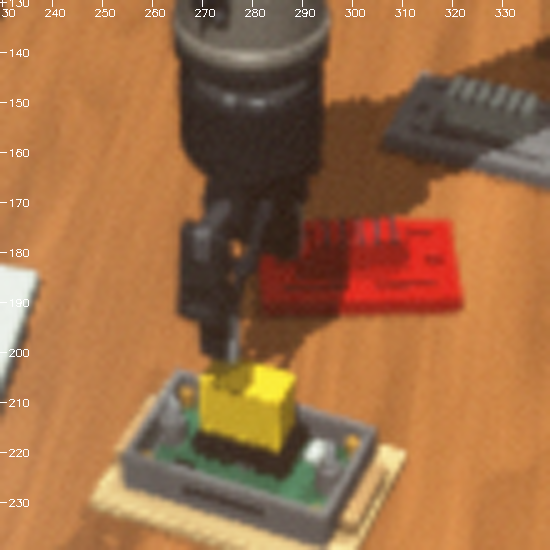

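View pics/t1.png

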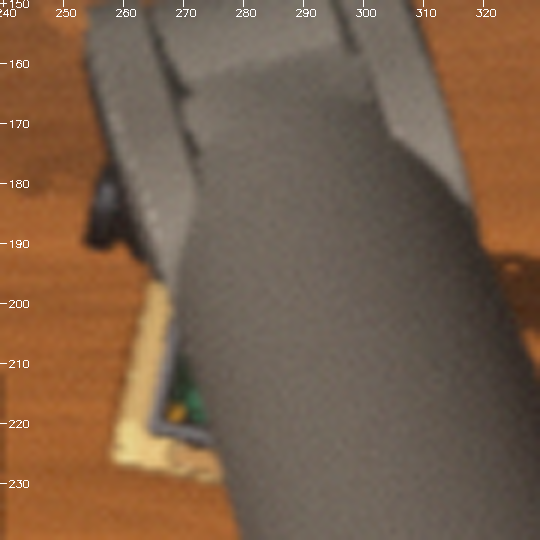

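Side view: the near fingertip is at about (275,202), just in front of the block top at (280,206). The arm hides the top view. I'll check that against the projection and then descend.

Run:
```python
from h import *
p=r.get_obs()["tcp_pos"];a=yaw();y=np.array([np.sin(a),-np.cos(a),0])
for s in(-1,1): print(proj("side",p+s*.043*y+[0,0,.013]))
print(proj("side",p+[0,0,.013]))
```

```text
[[273.53533154 198.92573852]]
[[285.24442289 179.92077232]]
[[279.52178722 189.20915297]]
```

Emit:
carry_out(motion="0 1 -1.5 10 0; 0 0.5 -0.5 10 0; 0 0 0 15 0; 0 0 0 15 0; 0 0 0 10 0; 0 0 0 9 0; 0 0 0 0 0; 0 0 0 0 0")

```text
clock: 4.2
tcp_pos: [0.5884, 0.0199, 0.0616]
orientation: [-3.122, 0.353, -0.001]
contact_force: [-0.5, 0.3, 0.5]
grip_width: 0.0849
```

Run:
```python
from h import *
plan(.5865,.0196,.059,-.225)
s=grab_frame("side")
crop(s,230,150,100,90,7,"pics/s2.png")
```

```text
now tool dx,dy,dz mm [-1.8  0.7  2.6] twist -0.0
at target yaw tool dx,dy,dz mm [-1.8  0.7  2.6] twist -0.0
tcp [0.5884 0.0199 0.0616] yaw -0.2252 tilt [0.0007 0.0001] F [-0.5  0.3  0.5] w 0.0849 t 4.2 q [ 0.03  0.55 -0.22  1.88  0.17  0.72 -2.08]
```

View pics/s2.png

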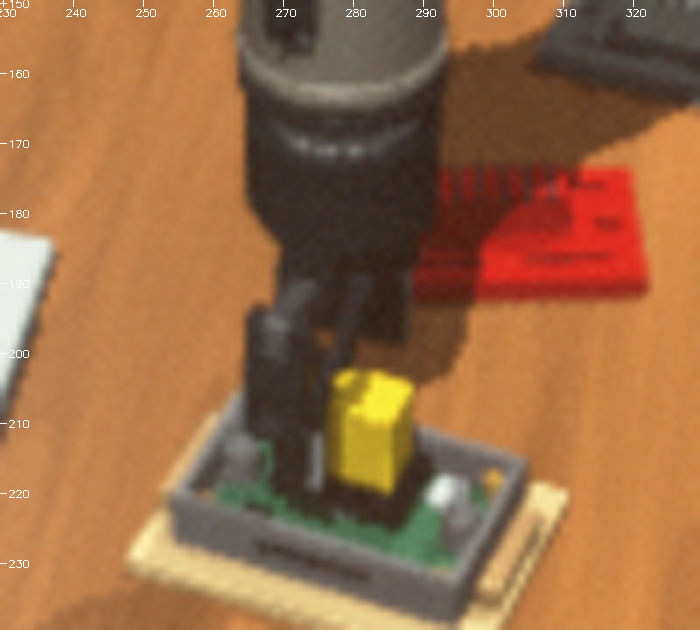

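Emit:
carry_out(motion="0 -1 0.5 2.6 0; 0.4 0 0 0 0; 0.7 0 0 0 0; 1 0 0 0 0; 1 0 0 0 0; 1 0 0 0 0; 1 0 0 0 0; 1 0 0 0 0", newtons=40)

```text
clock: 5.25
tcp_pos: [0.587, 0.0195, 0.0589]
orientation: [3.122, -0.353, 0.0]
contact_force: [-1.0, 0.5, 4.6]
grip_width: 0.0256
```

Run:
```python
from h import *
plan(.5865,.0196,.145,-.225)
```

```text
now tool dx,dy,dz mm [ -0.5  -0.  -86.1] twist -0.0
at target yaw tool dx,dy,dz mm [ -0.5  -0.  -86.1] twist -0.0
tcp [0.587  0.0195 0.0589] yaw -0.2253 tilt [ 0.0002 -0.0001] F [-1.   0.5  4.6] w 0.0256 t 5.25 q [ 0.02  0.56 -0.21  1.89  0.17  0.71 -2.09]
```

Emit:
carry_out(motion="1 0 0 -10 0; 1 0 0 -20 0; 1 0 0 -20 0; 1 0 0 -20 0; 1 0 0 -20 0; 1 0 0 0 0; 1 0 0 0 0; 1 0 0 0 0")

```text
clock: 6.25
tcp_pos: [0.5863, 0.0195, 0.1477]
orientation: [3.121, -0.353, -0.003]
contact_force: [0.1, -0.1, -0.7]
grip_width: 0.0249
```

Run:
```python
from h import *
plan(.456,.2997,.148,-.028)
s=grab_frame("side")
crop(s,230,130,100,90,7,"pics/s3.png")
```

```text
now tool dx,dy,dz mm [-189.5 -244.1   -0.3] twist -0.197
at target yaw tool dx,dy,dz mm [-138.1 -276.5   -0.3] twist -0.197
tcp [0.5863 0.0195 0.1477] yaw -0.2251 tilt [-0.0017 -0.0002] F [ 0.1 -0.1 -0.7] w 0.0249 t 6.25 q [ 0.05  0.44 -0.24  1.84  0.13  0.88 -2.05]
```

View pics/s3.png

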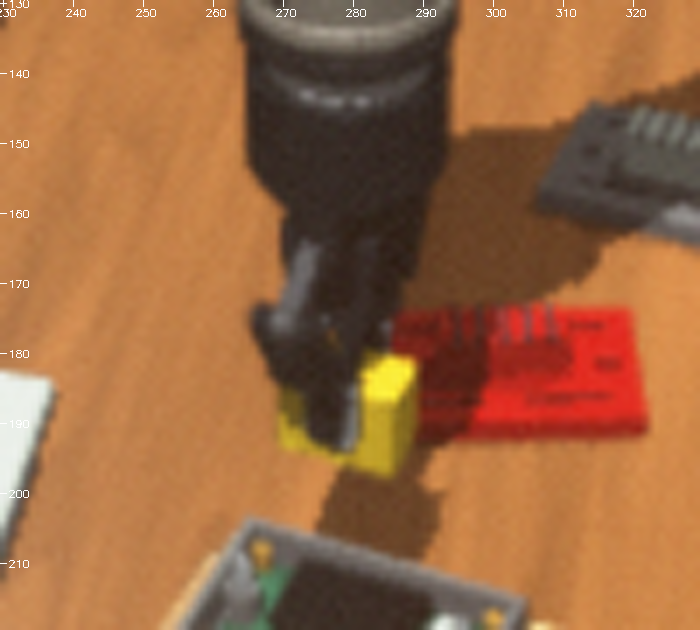

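Run:
```python
from h import *
p=r.get_obs()["tcp_pos"];a=yaw();X=np.array([np.cos(a),np.sin(a),0]);Y=np.array([-np.sin(a),np.cos(a),0])
for h in(.010,.014,.018):
  print(h,[proj("side",p+sx*.025*X+.013*Y-[0,0,h-zz]).round(1).tolist() for sx in(1,-1) for zz in(0,.04)])
for d in(.013,.02,.027):print("tip",d,proj("side",p+d*Y),proj("side",p+d*Y+[0,0,.004]))
```

```text
0.01 [[[269.4, 191.7]], [[269.2, 180.8]], [[286.1, 196.4]], [[286.3, 185.5]]]
0.014 [[[269.4, 192.8]], [[269.3, 181.9]], [[286.0, 197.4]], [[286.2, 186.6]]]
0.018 [[[269.5, 193.8]], [[269.3, 183.0]], [[286.0, 198.5]], [[286.2, 187.7]]]
tip 0.013 [[277.70404545 191.3449819 ]] [[277.70473088 190.26685916]]
tip 0.02 [[276.73200988 192.91997265]] [[276.73052238 191.84135798]]
tip 0.027 [[275.75272027 194.50671713]] [[275.74902728 193.42763326]]
```

Emit:
carry_out(motion="1 0 0 0 -0.1; 1 0 0 0 -0.097; 1 -23 -46 0 0; 1 -23 -46 0 0; 1 -23 -46 0 0; 1 -23 -46 0 0; 1 -23 -46 0 0; 1 -23 -46 0 0")

```text
clock: 7.3
tcp_pos: [0.4558, 0.3005, 0.1483]
orientation: [3.141, -0.044, -0.001]
contact_force: [0.2, 0.4, -0.8]
grip_width: 0.0254
```

Emit:
carry_out(motion="1 0 0 0 0; 1 0 0 20 0; 1 0 0 20 0; 1 0 0 20 0; 1 0 0 20 0; 1 0 0 10 0; 1 0 0 0 0; 1 0 0 0 0")

```text
clock: 8.3
tcp_pos: [0.4573, 0.2995, 0.0593]
orientation: [-3.141, 0.045, -0.001]
contact_force: [0.1, 0.5, -0.5]
grip_width: 0.0252
```

Run:
```python
from h import *
plan(.456,.2997,.020,-.028)
s=grab_frame("side")
crop(s,270,250,80,80,7,"pics/s4.png")
```

```text
now tool dx,dy,dz mm [-1.3 -0.2 39.3] twist -0.0
at target yaw tool dx,dy,dz mm [-1.3 -0.2 39.3] twist -0.0
tcp [0.4573 0.2995 0.0593] yaw -0.0285 tilt [0.0009 0.0005] F [ 0.1  0.5 -0.5] w 0.0252 t 8.3 q [-0.43  0.52 -0.34  1.98  0.26  0.68 -2.53]
```

View pics/s4.png

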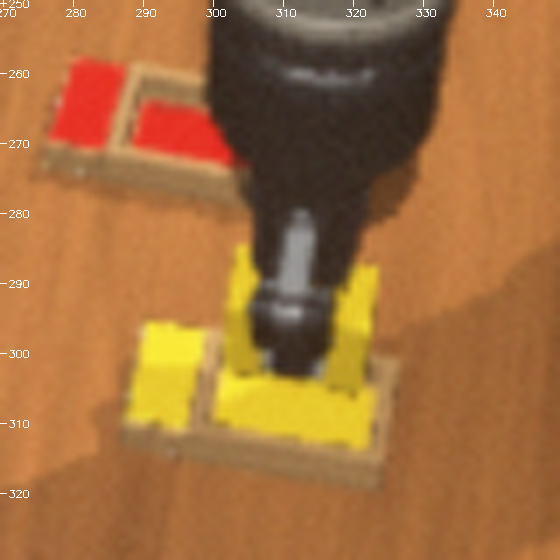

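Run:
```python
from h import *
p=r.get_obs()["tcp_pos"]
a=yaw();X=np.array([np.cos(a),np.sin(a),0]);Y=np.array([-np.sin(a),np.cos(a),0])
print([proj("side",p+s*.025*X+.013*Y-[0,0,.014]).round(1).tolist() for s in(1,-1)])
```

```text
[[[301.5, 302.3]], [[321.7, 305.6]]]
```

Emit:
carry_out(motion="1 -1 0 10 0; 1 0 0 10 0; 1 0 0 8 0; 1 0 0 6 0; 1 0 0 3 0; 1 0 0 1.5 0; 1 0 0 0 0; 1 0 0 0 0")

```text
clock: 9.35
tcp_pos: [0.456, 0.2994, 0.0204]
orientation: [-3.141, 0.044, -0.001]
contact_force: [-0.9, -0.5, -0.5]
grip_width: 0.0252
```

Run:
```python
from h import *
plan(.456,.2997,.019,-.028)
s=grab_frame("side")
crop(s,270,250,80,80,7,"pics/s5.png")
```

```text
now tool dx,dy,dz mm [ 0.  -0.3  1.4] twist -0.0
at target yaw tool dx,dy,dz mm [ 0.  -0.3  1.4] twist -0.0
tcp [0.456  0.2994 0.0204] yaw -0.0283 tilt [0.0004 0.0002] F [-0.9 -0.5 -0.5] w 0.0252 t 9.35 q [-0.45  0.58 -0.31  2.    0.3   0.61 -2.56]
```

View pics/s5.png

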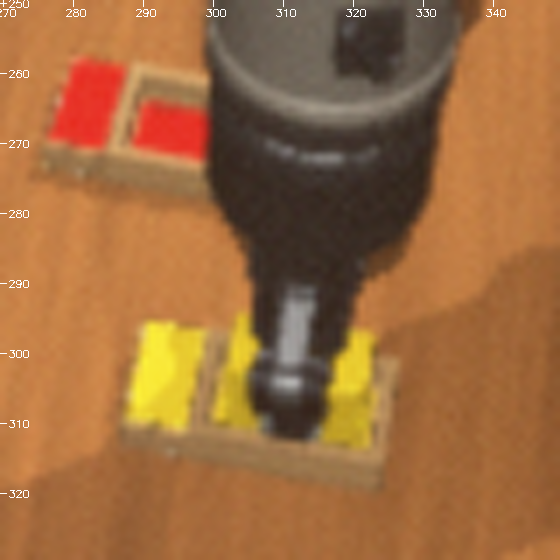

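The block is inside the pocket, just above the floor. I'll lower the last bit, open halfway and lift.

Emit:
carry_out(motion="1 0 0 1 0; 1 0 0 0.5 0; 1 0 0 0 0; 0.4 0 0 0 0; 0.4 0 0 0 0; 0.4 0 0 0 0; 0.4 0 0 0 0; 0.4 0 0 0 0")

```text
clock: 10.4
tcp_pos: [0.4558, 0.2994, 0.0187]
orientation: [-3.141, 0.044, -0.0]
contact_force: [-0.4, -0.7, -0.2]
grip_width: 0.0516
```

Emit:
carry_out(motion="0.4 0 0 -5 0; 0.4 0 0 -10 0; 0 0 0 -20 0; 0 0 0 -30 0; 0 0 0 -30 0; 0 0 0 -30 0; 0 0 40 0 0; 0 0 40 0 0")

```text
clock: 11.4
tcp_pos: [0.4538, 0.2189, 0.145]
orientation: [-3.14, 0.042, -0.003]
contact_force: [1.2, -0.3, 0.4]
grip_width: 0.0853
```

Run:
```python
from h import *
plan(.4735,-.3375,.145,-.229)
s=grab_frame("side")
crop(s,270,250,80,80,7,"pics/s6.png")
```

```text
now tool dx,dy,dz mm [ 34.8 555.7  -0. ] twist 0.202
at target yaw tool dx,dy,dz mm [145.5 537.4  -0. ] twist 0.202
tcp [0.4538 0.2189 0.145 ] yaw -0.0271 tilt [0.0018 0.0009] F [ 1.2 -0.3  0.4] w 0.0853 t 11.4 q [-0.26  0.33 -0.37  2.02  0.16  0.81 -2.33]
```

View pics/s6.png

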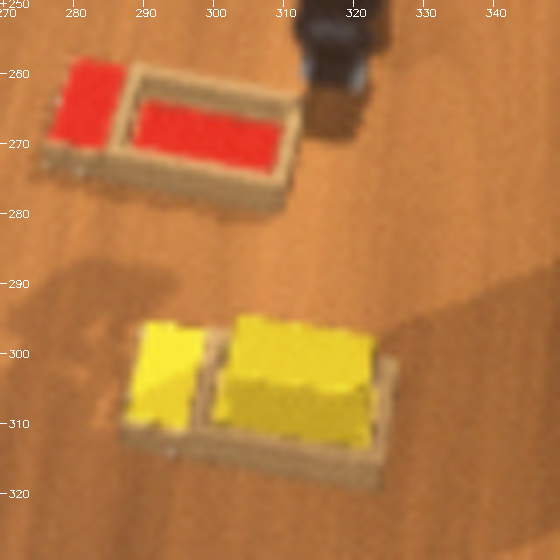

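The yellow block stands upright and free in the yellow holder (crop centre about (312,304)). On to the lid.

Emit:
carry_out(motion="0 0 0 0 0.101; 0 0 0 0 0.101; 0 12 45 0 0; 0 12 45 0 0; 0 12 45 0 0; 0 12 45 0 0; 0 12 45 0 0; 0 12 45 0 0")

```text
clock: 12.45
tcp_pos: [0.4622, -0.0613, 0.1446]
orientation: [-3.121, 0.361, -0.002]
contact_force: [1.2, 0.4, 0.1]
grip_width: 0.0858
```

Emit:
carry_out(motion="0 12 45 0 0; 0 12 45 0 0; 0 12 45 0 0; 0 12 45 0 0; 0 12 45 0 0; 0 12.5 42 0 0; 0 0 0 20 0; 0 0 0 0 0")

```text
clock: 13.45
tcp_pos: [0.4708, -0.336, 0.1229]
orientation: [-3.119, 0.361, 0.004]
contact_force: [-0.5, -0.5, 0.6]
grip_width: 0.0853
```

Run:
```python
from h import *
plan(.4735,-.3375,.014,-.229)
s=grab_frame("side");t=grab_frame("top")
crop(s,290,90,80,90,7,"pics/s7.png");crop(t,380,190,80,85,7,"pics/t7.png")
```

```text
now tool dx,dy,dz mm [  3.    0.9 108.9] twist -0.002
at target yaw tool dx,dy,dz mm [  3.    0.9 108.9] twist -0.002
tcp [ 0.4708 -0.336   0.1229] yaw -0.2307 tilt [-0.0021  0.0017] F [-0.5 -0.5  0.6] w 0.0853 t 13.45 q [ 0.58  0.45 -0.08  1.88  0.05  0.82 -1.33]
```

View pics/s7.png

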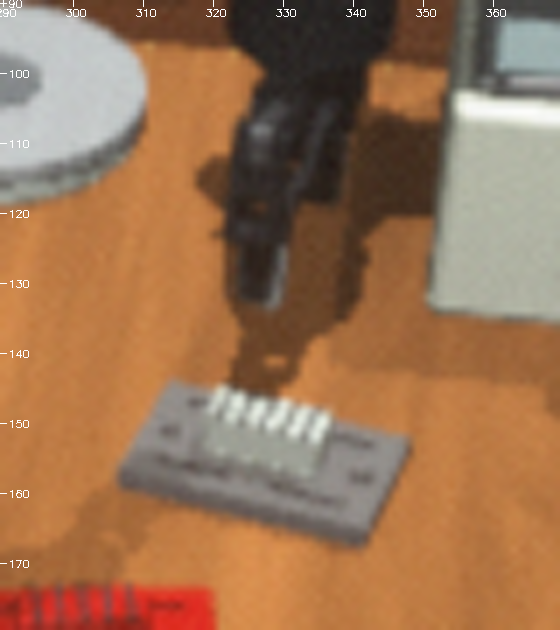

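View pics/t7.png

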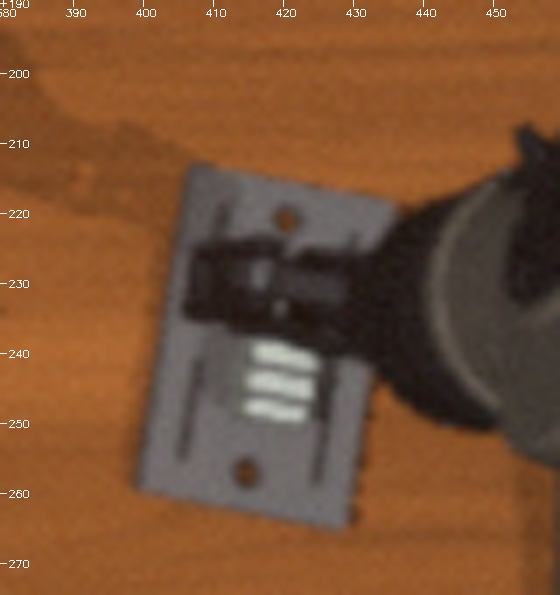

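Emit:
carry_out(motion="0 2 0.5 20 0; 0 0.5 0 25 0; 0 0 0 25 0; 0 0 0 20 0; 0 0 0 10 0; 0 0 0 6 0; 0 0 0 0 0; 0 0 0 0 0")

```text
clock: 14.55
tcp_pos: [0.4745, -0.3378, 0.0184]
orientation: [3.12, -0.361, 0.002]
contact_force: [1.1, -0.2, 0.6]
grip_width: 0.0853
```

Run:
```python
from h import *
plan(.4735,-.3375,.015,-.229)
s=grab_frame("side")
crop(s,290,90,80,90,7,"pics/s8.png")
```

```text
now tool dx,dy,dz mm [-1.  -0.   3.4] twist -0.001
at target yaw tool dx,dy,dz mm [-1.  -0.   3.4] twist -0.001
tcp [ 0.4745 -0.3378  0.0184] yaw -0.2302 tilt [ 0.0011 -0.0006] F [ 1.1 -0.2  0.6] w 0.0853 t 14.55 q [ 0.57  0.61 -0.07  1.92  0.07  0.61 -1.35]
```

View pics/s8.png

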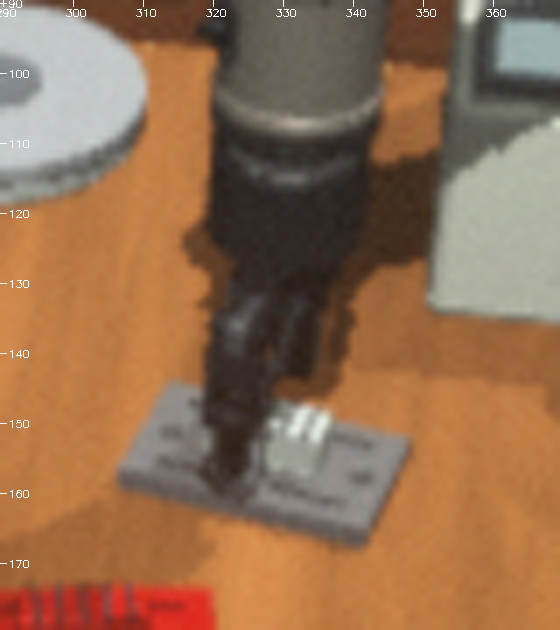

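Emit:
carry_out(motion="0 -1 0 3 0; 0.4 0 0 0 0; 0.6 0 0 0 0; 0.8 0 0 0 0; 1 0 0 0 0; 1 0 0 0 0; 1 0 0 0 0; 1 0 0 0 0", newtons=60)

```text
clock: 15.6
tcp_pos: [0.4733, -0.3377, 0.0151]
orientation: [3.12, -0.361, 0.001]
contact_force: [-1.3, -1.0, 6.0]
grip_width: 0.0228
```

Emit:
carry_out(motion="1 0 0 0 0; 1 0 0 -10 0; 1 0 0 -20 0; 1 0 0 -25 0; 1 0 0 -25 0; 1 0 0 -25 0; 1 0 0 -15 0; 1 0 0 0 0", newtons=100)

```text
clock: 16.6
tcp_pos: [0.4734, -0.3373, 0.1355]
orientation: [3.12, -0.36, 0.002]
contact_force: [0.3, 0.7, -2.0]
grip_width: 0.022
```

Run:
```python
from h import *
plan(.584,.024,.136,-.235)
s=grab_frame("side");t=grab_frame("top")
crop(s,290,60,80,100,6,"pics/s9.png");crop(t,380,180,85,95,6,"pics/t9.png")
```

```text
now tool dx,dy,dz mm [  25.3 -377.    -0.5] twist 0.005
at target yaw tool dx,dy,dz mm [  23.4 -377.1   -0.5] twist 0.005
tcp [ 0.4734 -0.3373  0.1355] yaw -0.23 tilt [ 0.0013 -0.0007] F [ 0.3  0.7 -2. ] w 0.022 t 16.6 q [ 0.58  0.43 -0.08  1.87  0.05  0.84 -1.33]
```

View pics/s9.png

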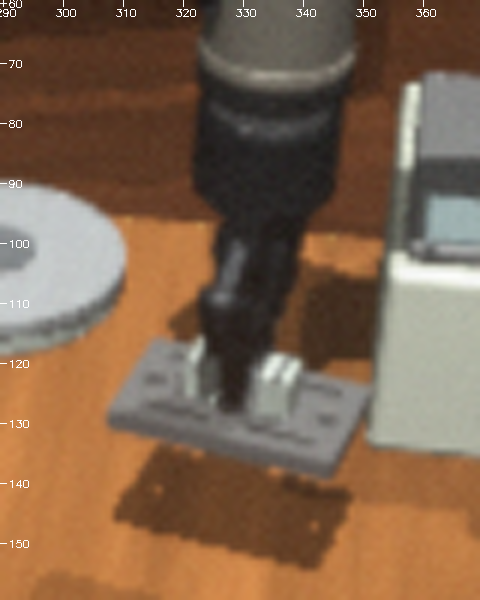

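View pics/t9.png

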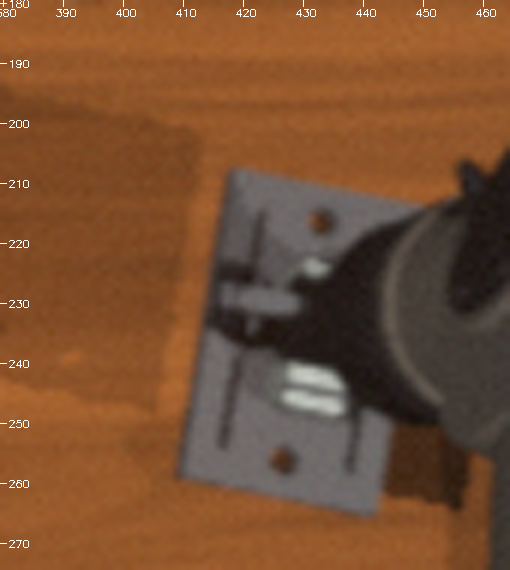

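Run:
```python
from h import *
np.set_printoptions(precision=4,suppress=True)
o=r.get_obs();p=o["tcp_pos"];z=p[2]-.0151+.012
H=[[.05,0,z],[-.05,0,z]]
K=lambda sx,sy:[sx*.065,sy*.04,z]
for n,L,uv in(("side",[K(1,1),K(1,-1),K(-1,1),K(-1,-1)]+H,[[307.5,129.2],[315.3,116.2],[345.3,138.2],[352,124.2],[315.3,122.8],[344,129.5]]),
 ("top",[K(1,1),K(-1,1),K(-1,-1)]+H,[[417.7,207.8],[409.2,259.2],[442.5,265.3],[432.8,216.5],[426.7,256.2]]),
 ("top",H,[[432.8,216.5],[426.7,256.2]]),("side",H,[[315.3,122.8],[344,129.5]])):
    x,e,f=fit(n,L,uv,[p[0],p[1],-.23]); d=x[:2]-p[:2];a=yaw()
    print(n,x,e,"offset along x,y of lid:",np.cos(a)*d[0]+np.sin(a)*d[1],-np.sin(a)*d[0]+np.cos(a)*d[1]); print(f)
```

```text
side [ 0.475  -0.3324 -0.2192] 0.3608666190242797 offset along x,y of lid: 0.0014453364420228118 0.004870968761332118
[[-0.2, -0.5], [-0.2, 0.1], [-0.0, -0.8], [-0.1, 0.3], [0.2, 0.5], [0.2, 0.4]]
top [ 0.4737 -0.335  -0.2147] 0.2254037330576196 offset along x,y of lid: 0.0008053832159497438 0.0020405571406770604
[[-0.1, -0.3], [0.4, 0.1], [-0.4, 0.2], [-0.1, -0.1], [0.1, 0.1]]
top [ 0.4737 -0.335  -0.2183] 0.06363606909005853 offset along x,y of lid: 0.0008330830173047894 0.0020562889876745588
[[0.0, -0.1], [-0.0, 0.1]]
side [ 0.476  -0.3349 -0.2283] 0.041817133916041166 offset along x,y of lid: 0.00300277660436071 0.0026418026746358007
[[0.1, 0.0], [-0.1, -0.0]]
```

Emit:
carry_out(motion="1 2.7 -47 0 0.004; 1 2.7 -47 0 0; 1 2.7 -47 0 0; 1 2.7 -47 0 0; 1 2.7 -47 0 0; 1 2.7 -47 0 0; 1 2.7 -47 0 0; 1 2.7 -45 0 0")

```text
clock: 17.7
tcp_pos: [0.5801, 0.0231, 0.1333]
orientation: [3.12, -0.367, -0.004]
contact_force: [0.9, 0.4, -2.0]
grip_width: 0.0221
```

Emit:
carry_out(motion="1 0 0 0 0; 1 0 0 15 0; 1 0 0 15 0; 1 0 0 6 0; 1 0 0 0 0; 1 0 0 0 0; 1 0 0 0 0; 1 0 0 0 0")

```text
clock: 18.7
tcp_pos: [0.5809, 0.0216, 0.0991]
orientation: [-3.12, 0.367, -0.001]
contact_force: [-0.1, -0.1, -1.8]
grip_width: 0.0221
```

Run:
```python
from h import *
plan(.582,.0215,.09,-.234)
s=grab_frame("side");t=grab_frame("top")
crop(s,240,165,75,85,9,"pics/s10.png");crop(t,245,160,80,85,7,"pics/t10.png")
```

```text
now tool dx,dy,dz mm [ 1.1 -0.2  9.1] twist -0.0
at target yaw tool dx,dy,dz mm [ 1.1 -0.2  9.1] twist -0.0
tcp [0.5809 0.0216 0.0991] yaw -0.2342 tilt [0.0008 0.0001] F [-0.1 -0.1 -1.8] w 0.0221 t 18.7 q [-0.01  0.49 -0.17  1.89  0.11  0.78 -2.05]
```

View pics/s10.png

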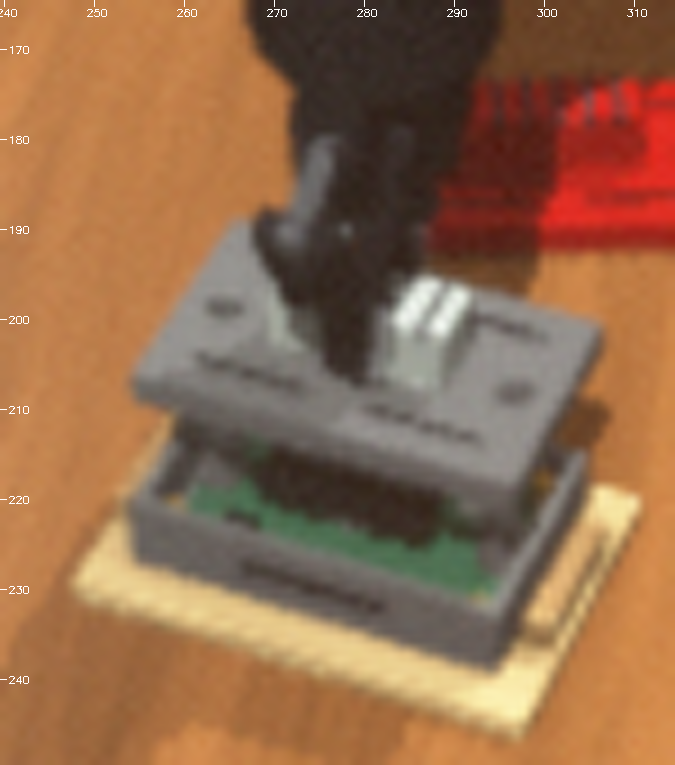

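View pics/t10.png

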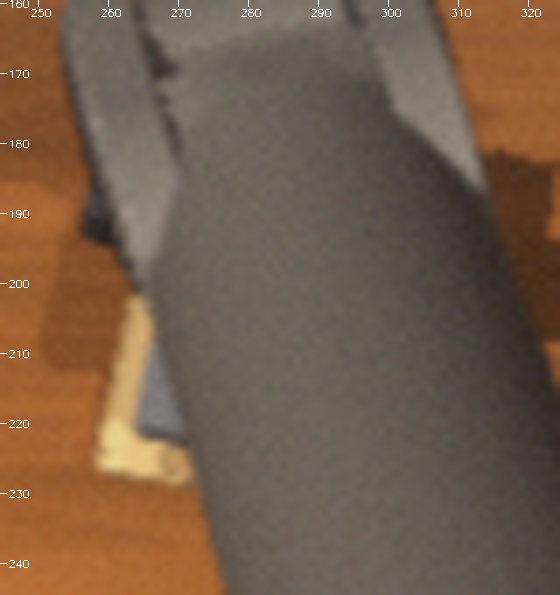

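Run:
```python
from h import *
np.set_printoptions(precision=4,suppress=True)
o=r.get_obs();p=o["tcp_pos"];z=p[2]-.0151+.012;a=yaw()
H=[[.05,0,z],[-.05,0,z]]
K=lambda sx,sy,z=z:[sx*.065,sy*.04,z]
hl=[[264.4,198.6],[296.7,208.1]]; co=[[254.4,206.7],[266.2,188.9],[306.7,200.6],[297.5,218.3]]
Kc=[K(1,1),K(1,-1),K(-1,-1),K(-1,1)]
e=.038
for nm,L,uv in(("lid corners",Kc,co),("holes",H,hl),("enc",[K(1,1,e),K(1,-1,e),K(-1,-1,e),K(-1,1,e)],[[253.9,220.1],[265.3,203.8],[304.8,214.9],[294.6,232.2]]),
 ):
    x,er,f=fit("side",L,uv,[p[0],p[1],-.23]); d=x[:2]-p[:2]
    print(nm,x,er,"rel TCP x,y:",np.cos(a)*d[0]+np.sin(a)*d[1],-np.sin(a)*d[0]+np.cos(a)*d[1]); print(f)
# dowel positions in first side picture (tips z=.056) predicted for enc at several centers
s=cv2.imread("pics/side0.png")[:,:,::-1]
for c in((.584,.0245),(.582,.0215)):
  for sx in(1,-1): print(c,sx,[proj("side",[c[0]+sx*.05*np.cos(-.234),c[1]+sx*.05*np.sin(-.234),zz])[0].round(1).tolist() for zz in(.056,.038)])
crop(s,250,198,20,24,24,"pics/d1.png");crop(s,285,205,25,24,24,"pics/d2.png")
W=np.hstack([cv2.imread("pics/d1.png"),cv2.imread("pics/d2.png")[:,:300]]);cv2.imwrite("pics/d.png",W)
t=cv2.imread("pics/top0.png")[:,:,::-1]
for c in((.583,.0233),(.582,.0215)):
  for sx in(1,-1): print("top",c,sx,[proj("top",[c[0]+sx*.05*np.cos(-.234),c[1]+sx*.05*np.sin(-.234),zz])[0].round(1).tolist() for zz in(.056,.038)])
crop(t,277,175,20,20,15,"pics/e1.png");crop(t,270,210,20,20,15,"pics/e2.png")
W=np.hstack([cv2.imread("pics/e1.png"),cv2.imread("pics/e2.png")]);cv2.imwrite("pics/e.png",W)
```

```text
lid corners [ 0.5809  0.0242 -0.2217] 0.3429490784088819 rel TCP x,y: -0.0004674459241603082 0.0025553370614285215
[[0.1, -0.4], [-0.5, 0.0], [0.5, -0.2], [-0.0, 0.5]]
holes [ 0.5828  0.0243 -0.2363] 0.0002736035479525248 rel TCP x,y: 0.001303831438277868 0.0031074187835490206
[[0.0, 0.0], [-0.0, -0.0]]
enc [ 0.5852  0.0243 -0.2372] 0.5011874053326677 rel TCP x,y: 0.0036534125147957073 0.003661138261482279
[[-0.2, 0.1], [-0.4, -0.9], [0.2, -0.1], [0.4, 0.8]]
(0.584, 0.0245) 1 [[264.2, 208.5], [264.4, 212.9]]
(0.584, 0.0245) -1 [[295.9, 218.0], [295.7, 222.3]]
(0.582, 0.0215) 1 [[265.1, 207.9], [265.2, 212.2]]
(0.582, 0.0215) -1 [[296.7, 217.3], [296.5, 221.7]]
top (0.583, 0.0233) 1 [[287.3, 182.1], [287.3, 183.3]]
top (0.583, 0.0233) -1 [[279.6, 218.5], [279.7, 219.2]]
top (0.582, 0.0215) 1 [[288.0, 182.5], [288.0, 183.6]]
top (0.582, 0.0215) -1 [[280.3, 218.9], [280.4, 219.5]]
```

View pics/d.png

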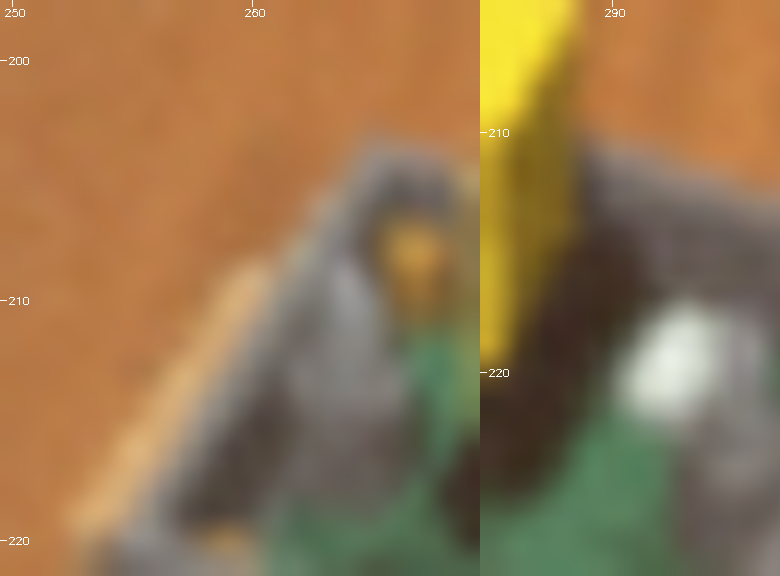

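View pics/e.png

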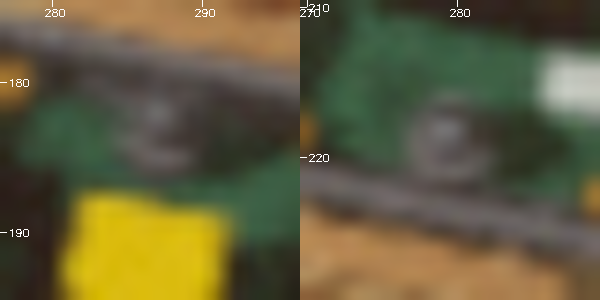

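Emit:
carry_out(motion="1 2 -0.6 0 0; 1 0 0 8 0; 1 0 0 8 0; 1 0 0 6 0; 1 0 0 4 0; 1 0 0 3 0; 1 0 0 0 0; 1 0 0 0 0")

```text
clock: 19.8
tcp_pos: [0.5829, 0.0217, 0.0699]
orientation: [-3.12, 0.367, -0.001]
contact_force: [0.0, -0.5, -2.3]
grip_width: 0.0219
```

Run:
```python
from h import *
plan(.583,.0218,.065,-.234)
print(r.get_obs()["moment"])
s=grab_frame("side")
crop(s,240,165,75,85,9,"pics/s11.png")
```

```text
now tool dx,dy,dz mm [ 0.1 -0.1  4.9] twist -0.0
at target yaw tool dx,dy,dz mm [ 0.1 -0.1  4.9] twist -0.0
tcp [0.5829 0.0217 0.0699] yaw -0.2343 tilt [0.0004 0.    ] F [ 0.  -0.5 -2.3] w 0.0219 t 19.8 q [-0.02  0.53 -0.16  1.9   0.12  0.72 -2.06]
[-0.01192226  0.01640279 -0.02487534]
```

View pics/s11.png

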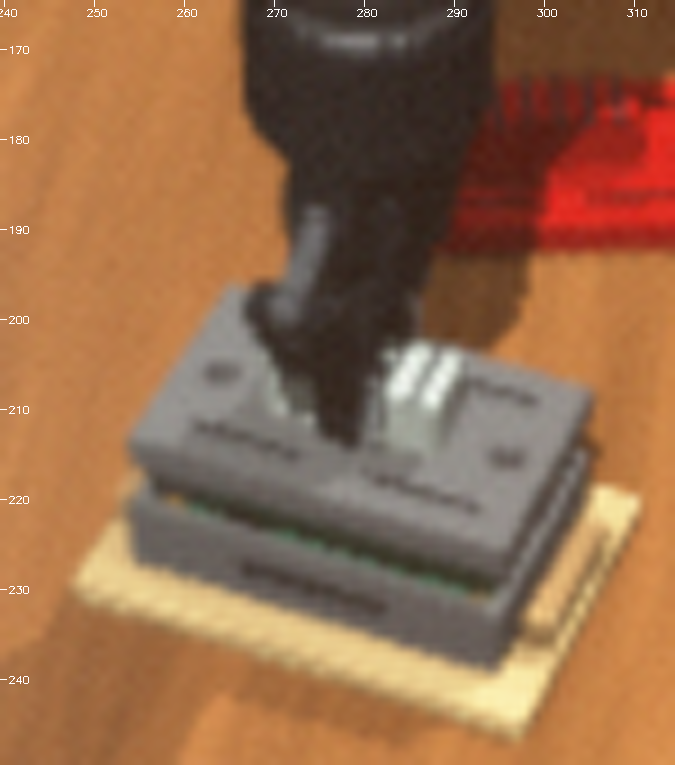

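Aligned so far: the lid's front-left edge is at u≈254.0 and the rim's at 254.0; on the right they are about 296 and 295. I'll ease it onto the dowels.

Emit:
carry_out(motion="1 0 0 1 0; 1 0 0 1 0; 1 0 0 1 0; 1 0 0 1 0; 1 0 0 1 0; 1 0 0 0.5 0; 1 0 0 0 0; 1 0 0 0 0")

```text
clock: 20.85
tcp_pos: [0.5828, 0.0217, 0.0642]
orientation: [-3.12, 0.367, -0.0]
contact_force: [0.5, -0.5, -1.3]
grip_width: 0.0223
```

Run:
```python
from h import *
plan(.583,.0218,.053,-.234)
print(r.get_obs()["moment"])
```

```text
now tool dx,dy,dz mm [ 0.2 -0.2 11.2] twist -0.0
at target yaw tool dx,dy,dz mm [ 0.2 -0.2 11.2] twist -0.0
tcp [0.5828 0.0217 0.0642] yaw -0.2343 tilt [ 0.0001 -0.    ] F [ 0.5 -0.5 -1.3] w 0.0223 t 20.85 q [-0.02  0.54 -0.16  1.9   0.13  0.71 -2.06]
[ 0.05611104  0.01421284 -0.05263054]
```

Underside at about 0.049, below the dowel taper, and no side force: the holes are on the dowels. Now press.

Emit:
carry_out(motion="1 0 0 1.5 0; 1 0 0 1.5 0; 1 0 0 1.5 0; 1 0 0 1.5 0; 1 0 0 1 0; 1 0 0 1 0; 1 0 0 0 0; 1 0 0 0 0", newtons=110)

```text
clock: 21.85
tcp_pos: [0.5827, 0.0217, 0.0566]
orientation: [3.12, -0.367, 0.0]
contact_force: [-2.9, 0.2, 6.0]
grip_width: 0.0221
```

Run:
```python
from h import *
plan(.583,.0218,.053,-.234)
print(r.get_obs()["moment"])
```

```text
now tool dx,dy,dz mm [ 0.3 -0.2  3.6] twist -0.0
at target yaw tool dx,dy,dz mm [ 0.3 -0.2  3.6] twist -0.0
tcp [0.5827 0.0217 0.0566] yaw -0.2343 tilt [ 0.     -0.0001] F [-2.9  0.2  6. ] w 0.0221 t 21.85 q [-0.02  0.55 -0.16  1.9   0.13  0.7  -2.06]
[-0.04921914  0.65899075 -0.00172258]
```

Emit:
carry_out(motion="1 -0.5 0 0 0; 1 0 0 1 0; 1 0 0 1 0; 1 0 0 1 0; 1 0 0 0.5 0; 1 0 0 0 0; 1 0 0 0 0; 1 0 0 0 0")

```text
clock: 22.85
tcp_pos: [0.5827, 0.0217, 0.0535]
orientation: [3.12, -0.367, 0.002]
contact_force: [-2.9, -1.1, 7.8]
grip_width: 0.0217
```

Run:
```python
from h import *
plan(.583,.0218,.053,-.234)
print(r.get_obs()["moment"])
s=grab_frame("side")
crop(s,240,165,75,85,9,"pics/s12.png")
```

```text
now tool dx,dy,dz mm [ 0.2 -0.2  0.5] twist -0.0
at target yaw tool dx,dy,dz mm [ 0.2 -0.2  0.5] twist -0.0
tcp [0.5827 0.0217 0.0535] yaw -0.2344 tilt [ 0.001  -0.0002] F [-2.9 -1.1  7.8] w 0.0217 t 22.85 q [-0.02  0.56 -0.16  1.91  0.13  0.69 -2.06]
[-0.09854193  0.65440013  0.02353208]
```

View pics/s12.png

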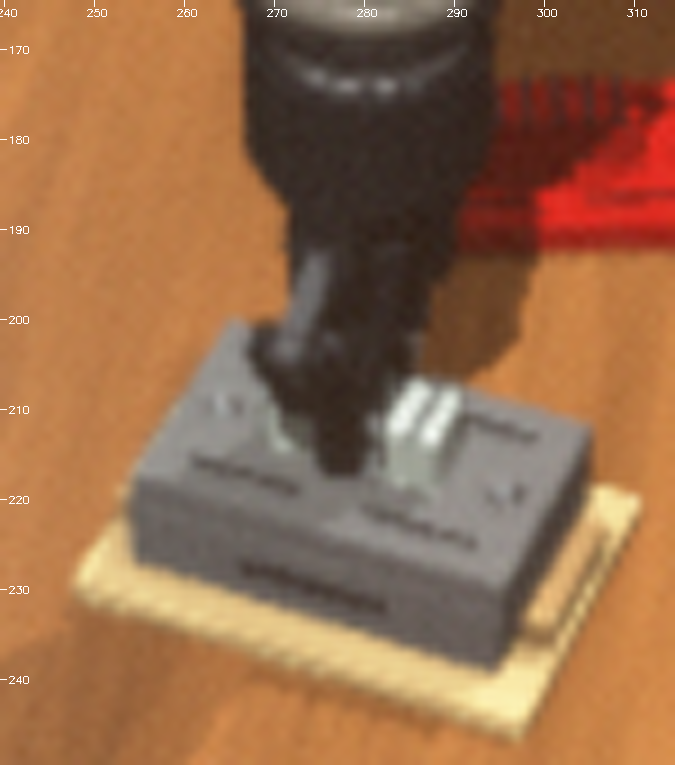

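Dowel tips show in both holes and the seam is almost shut. Press on until the force climbs past the spring.

Emit:
carry_out(motion="1 0 0 0.3 0; 1 0 0 0.3 0; 1 0 0 0.3 0; 1 0 0 0.3 0; 1 0 0 0.3 0; 1 0 0 0 0; 1 0 0 0 0; 1 0 0 0 0")

```text
clock: 23.9
tcp_pos: [0.5828, 0.0217, 0.0532]
orientation: [3.12, -0.367, 0.002]
contact_force: [-7.8, -1.7, 19.9]
grip_width: 0.0221
```

Run:
```python
from h import *
plan(.583,.0218,.053,-.234)
print(r.get_obs()["moment"])
```

```text
now tool dx,dy,dz mm [ 0.2 -0.2  0.2] twist -0.0
at target yaw tool dx,dy,dz mm [ 0.2 -0.2  0.2] twist -0.0
tcp [0.5828 0.0217 0.0532] yaw -0.2345 tilt [ 0.0012 -0.0004] F [-7.8 -1.7 19.9] w 0.0221 t 23.9 q [-0.02  0.56 -0.16  1.91  0.13  0.69 -2.06]
[-0.18269279  1.57850833 -0.01143264]
```

Emit:
carry_out(motion="1 -0.5 0 0 0; 1 -0.5 0 0.2 0; 1 0 0 0 0; 1 0 0 0 0; 1 0 0 0 0; 1 0 0 0 0; 1 0 0 0 0; 1 0 0 0 0")

```text
clock: 24.9
tcp_pos: [0.5827, 0.0217, 0.0532]
orientation: [3.12, -0.368, 0.005]
contact_force: [-4.4, -1.1, 19.5]
grip_width: 0.0221
```

Run:
```python
from h import *
plan(.583,.0218,.053,-.234)
print(r.get_obs()["moment"])
s=grab_frame("side");t=grab_frame("top")
crop(s,240,180,75,70,10,"pics/s13.png");cv2.imwrite("pics/sf.png",s[:,:,::-1])
crop(s,240,250,100,110,5,"pics/s14.png")
```

```text
now tool dx,dy,dz mm [ 0.2 -0.1  0.2] twist -0.001
at target yaw tool dx,dy,dz mm [ 0.2 -0.1  0.2] twist -0.001
tcp [0.5827 0.0217 0.0532] yaw -0.2345 tilt [ 0.003  -0.0004] F [-4.4 -1.1 19.5] w 0.0221 t 24.9 q [-0.02  0.56 -0.16  1.91  0.13  0.69 -2.07]
[-0.43176541  1.13240788  0.00713142]
```

View pics/s13.png

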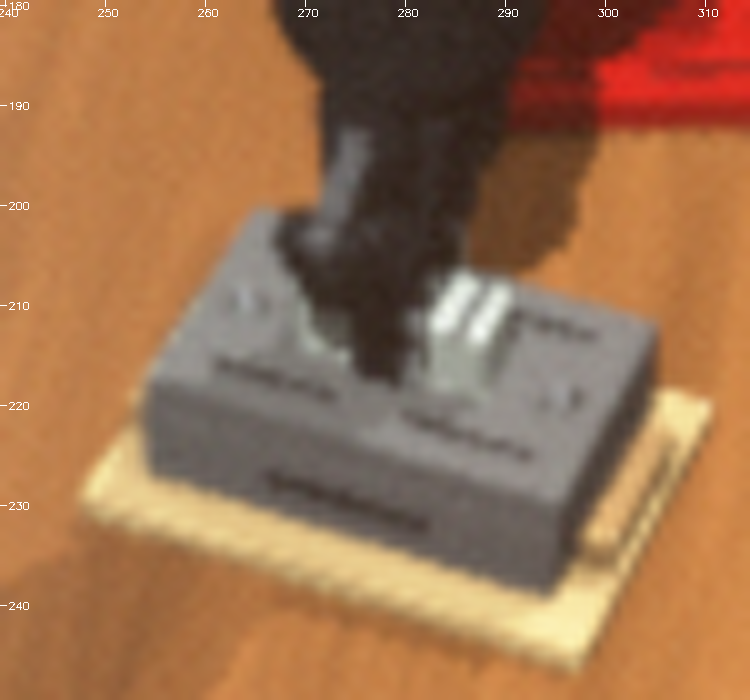

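View pics/s14.png

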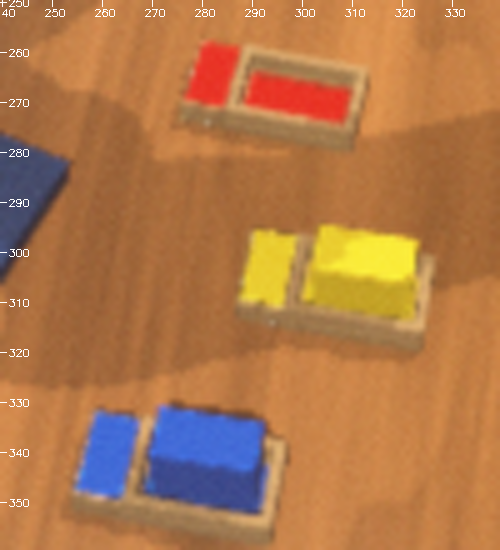

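The lid sits flush and the dowels show, but my last sideways nudge tilted the tool slightly (0.003 rad). I'll undo it and press a little more.

Emit:
carry_out(motion="1 0.5 0 0 0; 1 0.5 0 0 0; 1 0.5 0 0 0; 1 0 0 0.3 0; 1 0 0 0.2 0; 1 0 0 0 0; 1 0 0 0 0; 1 0 0 0 0")

```text
clock: 26.0
tcp_pos: [0.5827, 0.0217, 0.0532]
orientation: [3.12, -0.367, 0.0]
contact_force: [-11.2, -1.0, 28.5]
grip_width: 0.0221
```

Run:
```python
from h import *
plan(.583,.0218,.053,-.234)
print(r.get_obs()["moment"])
```

```text
now tool dx,dy,dz mm [ 0.2 -0.2  0.2] twist -0.0
at target yaw tool dx,dy,dz mm [ 0.2 -0.2  0.2] twist -0.0
tcp [0.5827 0.0217 0.0532] yaw -0.2345 tilt [ 0.0003 -0.0005] F [-11.2  -1.   28.5] w 0.0221 t 26.0 q [-0.02  0.56 -0.16  1.9   0.13  0.69 -2.06]
[-0.16458547  2.40230613 -0.05180945]
```

Emit:
carry_out(motion="1 0 0 0 0; 1 0 0 0 0; 1 0 0 0 0; 1 0 0 0 0; 1 0 0 0 0; 1 0 0 0 0; 1 0 0 0 0; 1 0 0 0 0")

```text
clock: 27.0
tcp_pos: [0.5827, 0.0217, 0.0532]
orientation: [3.12, -0.367, 0.001]
contact_force: [-11.5, -0.9, 28.2]
grip_width: 0.0221
```

Run:
```python
from h import *
plan(.583,.0218,.053,-.234)
s=grab_frame("side")
crop(s,240,180,75,70,10,"pics/s15.png")
```

```text
now tool dx,dy,dz mm [ 0.2 -0.2  0.2] twist -0.0
at target yaw tool dx,dy,dz mm [ 0.2 -0.2  0.2] twist -0.0
tcp [0.5827 0.0217 0.0532] yaw -0.2345 tilt [ 0.0003 -0.0005] F [-11.5  -0.9  28.2] w 0.0221 t 27.0 q [-0.02  0.56 -0.16  1.9   0.13  0.69 -2.06]
```

View pics/s15.png

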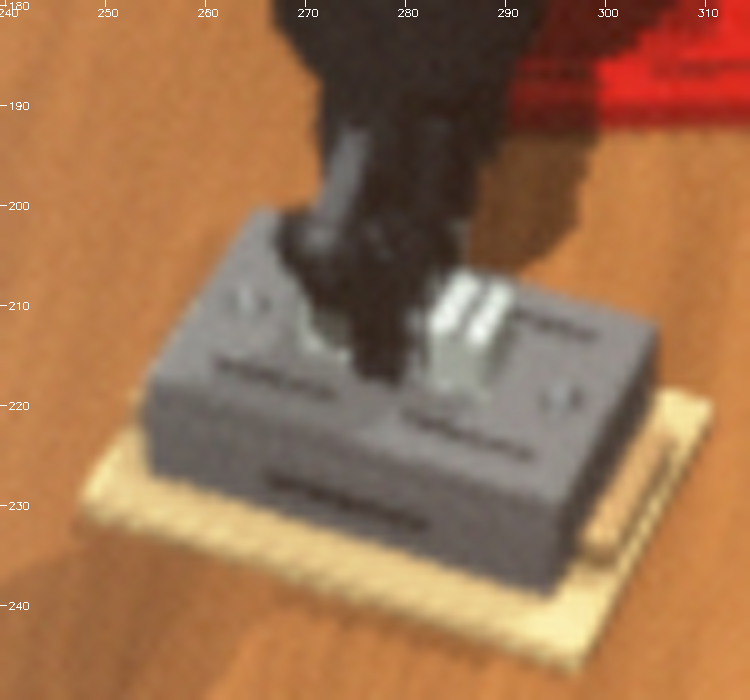

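The lid is flush along the front and right seams, with the dowels centred in the holes at (264,210) and (295,219). Force and pose held steady over a second. Handing in.

```bash
python3 -c "
from bench import r
print(r.hand_in())"
```

```text
the job is handed in; nothing more can be done
None
```

The yellow block is back in the yellow-label holder, upright and let go. The lid is on both dowels and pressed shut, with the gripper still holding it when I handed in at about 27 s.

- **Lid closed:** in the last second before hand-in, the press held at about 28 N. Tool height stayed at 53.2 mm as the press rose from 20 to 28 N, so the lid is on a hard stop. Tilt was 0.0003–0.0005 rad, and both dowel tips show in the holes.
- **Seam view:** the front and right seams look flush in the side view. The arm hid the enclosure from the top camera, so I infer the back and left seams from tilt and force.
- **Side force:** about 11 N along −x remained while pressing. An attempt to relieve it tilted the tool to 0.003 rad, so I undid that and left the force in.
- **Camera disagreement:** the two cameras differed by 2–4 mm, so I lined the lid up with the enclosure within the side view.
- **Left alone:** I did not touch the blue block, the notebook or the red look-alike. The last check of the holders showed the blue block in place; the notebook was only partly in that crop.

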